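# Set the film sealer's dial to the long mark and start it

## Task

Set up the film-sealing hot plate: with a fingertip pressed on its big knurled dial, drag the dial round clockwise, click by click, until it rests in the click where its white line meets the long mark; then push the start button beside it fully in and let it go. Nothing needs to be picked up: the food pack on the plate, the tub and the marker pen must stay where they are.

Things in the scene. Friction and masses are not known exactly. Their poses are not given: they have to be found in the camera images.
- sealer: Fixed film-sealing hot plate: grey control strip in front (140 x 250 mm, top 50 mm high), behind it a lower dark plate (top 38 mm high, 120 x 220 mm, centre 137 mm ahead of the origin) bearing a food pack. Origin: on the work surface under the strip's middle; x points to the plate, y left, z up. Dial left of the middle, button right.
- dial_center (a point): Dial's axis at its top face when not pressed (fixed; axes as the sealer's). Dial: black disc, 96 mm across, 18 mm above the strip, flat ribbed rubber top, knurled rim. Pressed down it sinks on a spring from about 1.5 N, 1.2 N more per mm, to a stop 6 mm down at about 9 N. A press of 5 to 7 N (3 to 4 mm down) about 30 mm off the axis suffices to drag it round.
- dial (a joint): Dial angle in rad, growing clockwise seen from above. Five clicks 36 degrees apart: 0, 0.628, 1.257 (long mark), 1.885, 2.513. Starts in the first or second. Leaving a click takes about 0.035 N m (1.2 N at 30 mm from the axis); past half way it snaps on to the next, and let go it centres in the nearest click.
- dial_mark (a point): Outer end of the white line on the dial's top face, 44 mm from the axis; it turns with the dial and points at the mark that is set.
- long_mark (a point): Middle of the long mark on the strip, 57 mm from the dial's axis (fixed). It is the third and by far the longest and broadest of five white marks 36 degrees apart round the dial, and lies straight in front of the dial, on the side away from the plate (-x of the sealer).
- start_top (a point): Centre of the top of the grey round start button, 32 mm in diameter, in a black housing on the control strip, 123 mm to the right of the dial's axis. It goes straight down.
- start (a joint): Travel of the start button in m: 0 out, 0.006 fully in (about 5 N); it springs back out.
- pack: Clear food pack with a dark tray, 136 x 186 x 59 mm, lying loose on the sealing plate; origin at the centre of its underside. Leave it alone.
- tub: White round tub of spread, 106 mm in diameter, 68 mm high, standing right of the sealer; origin at the centre of its underside. Leave it alone.
- marker: Red and white marker pen, 135 mm long, 17 mm thick, lying along the left side of the sealer; origin at the centre of its underside, its own long axis is y. Leave it alone.
- sign_stand: Tall black price sign on a round foot (150 mm across), fixed, to the right of the work: its upright panel, 350 mm wide and up to 473 mm high, may stand between the arm's start and the sealer. Pass well above it or round it. Origin: on the work surface under the pole; the panel spans 175 mm to either side along its y axis.

How it is judged (in metres and radians):
On the way, in this order (a step that is already met when the one before it is completed fails the run):
1. the dial rests in the click at the long mark (value of joint dial between 1.157 and 1.357 rad and value of joint start below 0.002 m), for 0.2 s.
2. the start button is pushed fully in (value of joint dial between 1.157 and 1.357 rad and value of joint start above 0.0045 m), for 0.05 s.
At the end, for the whole second after the job is handed in: The dial is at rest within 0.1 rad of the long mark's click (1.257 rad), the start button was pushed in at least 4.5 mm after that and is out again (under 1.5 mm), and the pack, the tub and the marker pen are within 15 mm of where they were (value of joint dial between 1.157 and 1.357 rad and velocity of joint dial between -0.1 and 0.1 rad/s and value of joint start below 0.0015 m and distance of each of pack, tub, marker from where it was at the start of the episode below 0.015 m); the robot touches nothing.
It fails at once if the start button is pushed before the dial is at the long mark (value of joint start above 0.004 m and (value of joint dial below 1.0566 rad or value of joint dial above 1.4566 rad)).
It fails at once if the pack, the tub or the marker pen is shifted or lifted (distance of any of pack, tub, marker from where it was at the start of the episode above 0.02 m).
It also fails if it takes over 58 s, if anything falls off the work surface, if the arm or the gripper's body presses on something with over 40 N, if the wrist force passes 120 N, or if a joint passes its speed limit or range.

## Robot

A 6-joint arm with a two-finger parallel gripper is mounted at the origin on the work surface; the furniture and walls round the work are solid. World frame = base frame: x ahead of the robot, y to its left, z up, the work surface at z = 0. Lengths are in m, angles in degrees, forces in N, time in s.
With the tool pointing down it reaches from about 0.4 to 0.825 m from the base axis. Payload 7 kg.
Tool frame: the origin (TCP) lies midway between the tips of the shut fingers; the grasp point (between the pads) lies 19 mm behind it (robot.pinch_z is the distance from the TCP to the grasp point, in m); z points along the fingers, y is the line along which they close (so a half turn about z gives the same grasp; the last joint's range is limited). The gripper opens to 88 mm and grips with 3 to 60 N. Pads are 19 mm wide; open, the fingers measure 130 mm over their backs; the gripper's body (78 mm by 193 mm) begins 47 mm behind the grasp point.
Start: joints at [16.507, 20.546, 0.682, 0, -70.136, -16.507], TCP at [0.675, -0, 0.227] pointing down, gripper open.
Joint ranges: [-176.03, 176.03], [-82.01, 121.73], [-58.28, 71.71], [-173.87, 95.51], [-174.79, -0.11], [-173.66, 173.66]. Speed limits (degrees/s): [136.94, 136.94, 172.46, 180, 180, 180].

## Interface

Orientations are given as a 3x3 rotation matrix whose columns are the frame's x, y, z axes.
In Python, from workcell import robot gives the robot as it stands.
- The arm moves only by the tool step_arm, never from a script. Its argument "moves" is a list of rows, each a list of 7 numbers: the shift along the tool's x, y, z in cm, then the turn, a rotation vector about the tool's x, y, z in degrees, then the finger opening in cm, from 0 to 8.76. In form: [[tx, ty, tz, wx, wy, wz, jaw], ...]. A call has 1 to 10 rows; each row is the pose to reach, as a shift and turn from the pose commanded when the call began, along the tool's axes at that moment; what a row does not reach only later rows make up. A row lasts 1/12 s, in which the tool goes at most 41.7 mm and 7.16 degrees, less where a joint would pass 70% of its speed; a pose out of reach is approached as far as the arm can. A call with a gripper value outside its range is refused whole. The fingers move at their own pace and stop on an object; the grip force is fixed at half the most. Time passes only in rows, so rows that repeat a pose let the fingers close. It gives the time, the measured TCP pose, the force, the opening and the grip force at its end, in the units of the state.
- robot.state(): the state, without advancing time (a new reading comes with each control period).
- robot.grab_frame(name): name is "scene" or "side" or "wrist"; returns a dict with "image" (400x640x3 uint8, red, green, blue), "K" (3x3 intrinsics, pixels), "D" ([k1, k2, p1, p2, k3] as OpenCV has them; the pictures are not rectified), "R" (3x3) and "t" (3): a world point X has camera coordinates R X + t. Camera axes: x right, y down, z forward; pixel columns grow to the right and rows downward; lengths in m; the calibration is good to about 2 mm. A picture is of the moment at which its call begins. There is no depth.
- robot.sign_off(): hands the job in; it is judged then, once.
The state is a dict: "clock": time; "qpos": joint angles; "dq": joint speeds; "effort": joint torques, N m; "ee_pos": TCP position; "ee_rot": TCP orientation; "contact_force": force on the tool from outside, world axes, zero at the start; "ft_torque": the same for the moment, N m; "gripper_width": opening from 0.0 (shut) to 1.0 (fully open); "grip_force": force on a finger pad.
Only numpy, scipy, OpenCV 4.12 (cv2) and the standard library are available. Lean on these libraries where they do the work, as an engineer would, in place of code of your own. Each camera call takes 0.05 s, during which the arm holds its last target. There are 200 camera calls.

## Working session

There is one attempt and no reset: what is moved stays moved. The work goes in short steps, Python scripts to look and compute and a tool call to move; the robot and the scene stay as the last step left them, time stands still between calls to the robot, and variables do not carry over. Pictures are saved under pics/ and viewed, at most 10 in all, crops included, and the job is handed in when it is done.

Besides the shell and the picture viewer there is one more tool, called after "Emit:" by a JSON object that holds its "api" and its "payload". step_arm: Moves the arm, as the interface text tells. Its arguments: {"type":"object","properties":{"moves":{"type":"array"}},"required":["moves"]}

```bash
mkdir -p pics
cat > h.py <<'E'
import numpy as np, cv2
from workcell import robot
def snap(n,f):
    g=robot.grab_frame(n); cv2.imwrite('pics/'+f,g['image'][:,:,::-1]); np.savez('pics/'+f+'.npz',**{k:g[k] for k in('K','D','R','t')}); return g
def onplane(f,uv,z):
    c=np.load('pics/'+f+'.npz'); p=cv2.undistortPoints(np.array(uv,float).reshape(-1,1,2),c['K'],c['D']).reshape(-1,2)
    o=-c['R'].T@c['t']; d=np.c_[p,np.ones(len(p))]@c['R']; z=np.broadcast_to(z,len(p))
    return o+d*((z-o[2])/d[:,2])[:,None]
def proj(f,X):
    c=np.load('pics/'+f+'.npz'); return cv2.projectPoints(np.array(X,float).reshape(-1,1,3),cv2.Rodrigues(c['R'])[0],c['t'],c['K'],c['D'])[0].reshape(-1,2)
E
python3 - <<'E'
from h import *
a=[snap(n,n+'1.png') for n in('scene','side','wrist')]
for g in a: print(-g['R'].T@g['t'])
s=robot.state(); print(s['ee_pos'],s['ee_rot'],s['clock'])
E
```

```text
[-0.08109125  0.85774721  1.1066643 ]
[0.53451589 0.79014765 0.64898452]
[ 0.67487981 -0.08110255  0.38432499]
[ 6.74646259e-01 -9.18443604e-06  2.25852994e-01] [[-1.89462697e-05 -9.99999236e-01 -1.23573265e-03]
 [-9.99999990e-01  1.91220579e-05 -1.42242599e-04]
 [ 1.42266120e-04  1.23572994e-03 -9.99999226e-01]] 0.15
```

View pics/scene1.png

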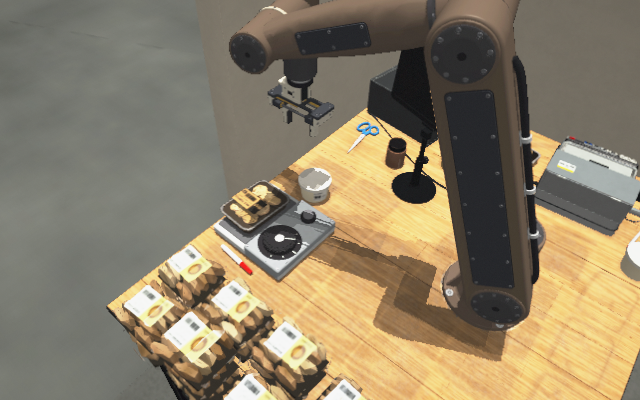

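View pics/side1.png

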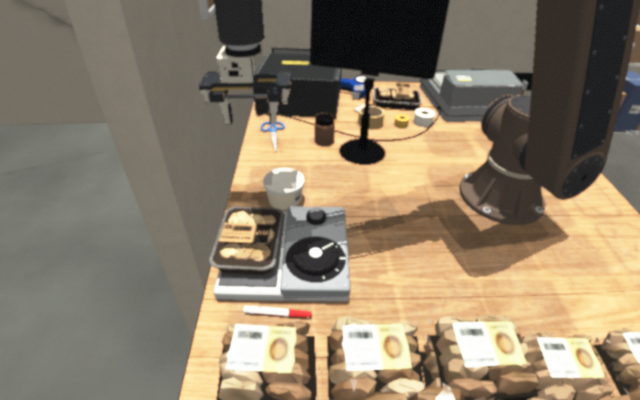

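The sealer shows near (280,245) in scene and near (285,255) in side, with the sign behind the arm on the right at (363,80). Next I'll enlarge both views of the sealer.

Run:
```python
import cv2
a=cv2.imread('pics/side1.png')[195:305,265:365]; b=cv2.imread('pics/scene1.png')[195:285,240:340]
cv2.imwrite('pics/c1.png',cv2.resize(a,None,fx=5,fy=5,interpolation=3)); cv2.imwrite('pics/c2.png',cv2.resize(b,None,fx=6,fy=6,interpolation=3))
```

```text
(no output)
```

View pics/c1.png

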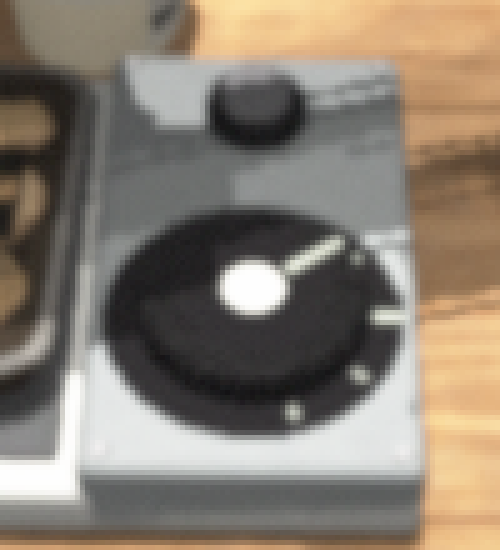

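View pics/c2.png

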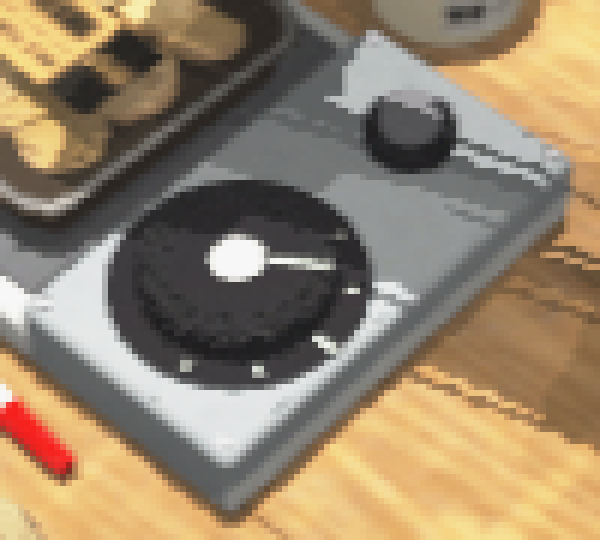

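The side crop shows the dial cap at full-image (315.6,252.4), line tip (333.4,243), long mark (342.6,258.4) and button (316.6,214). The scene crop gives (279.7,238), (295.5,239.5), (294.2,252.2) and (308.3,215) for the same points.

Run:
```python
from h import *
z=[.068,.068,.051,.065,.051]
A=onplane('side1.png',[(315.6,252.4),(333.4,243),(342.6,258.4),(316.6,214),(336.6,246.6)],z)
B=onplane('scene1.png',[(279.7,238),(295.5,239.5),(294.2,252.2),(308.3,215),(298.7,243.3)],z)
for P in(A,B):
    print(P.round(4)); d=P-P[0]; print(np.linalg.norm(d[:,:2],axis=1).round(4),np.degrees(np.arctan2(d[:,1],d[:,0])).round(1))
```

```text
[[0.5235 0.2668 0.068 ]
 [0.4852 0.2403 0.068 ]
 [0.4666 0.2688 0.051 ]
 [0.5196 0.1448 0.065 ]
 [0.4774 0.235  0.051 ]]
[0.     0.0465 0.0569 0.1221 0.056 ] [   0.  -145.3  177.9  -91.8 -145.4]
[[0.5209 0.2668 0.068 ]
 [0.4833 0.2418 0.068 ]
 [0.4651 0.2683 0.051 ]
 [0.5178 0.1455 0.065 ]
 [0.4764 0.2362 0.051 ]]
[0.     0.0452 0.0558 0.1214 0.054 ] [   0.  -146.3  178.5  -91.5 -145.4]
```

Run:
```python
from h import *
print(onplane('side1.png',[(363,152)],0),onplane('scene1.png',[(414,187)],0), onplane('side1.png',[(310,5),(448,5)],.47))
```

```text
[[ 3.65119854e-01 -2.21470896e-01 -1.11022302e-16]] [[ 0.36706394 -0.22646582  0.        ]] [[ 0.53398922 -0.0503467   0.47      ]
 [ 0.23448908 -0.08126064  0.47      ]]
```

The sign is at (0.366, -0.224), away from my path. I'll shut the fingers and move above the right part of the dial.

Emit:
{"api": "step_arm", "payload": {"moves": [[-3,1.8,0,0,0,0,0],[-6,3.6,0,0,0,0,0],[-9,5.4,0,0,0,0,0],[-12,7.2,0,0,0,0,0],[-15,9,0,0,0,0,0],[-18,10.8,0,0,0,0,0],[-21,12.6,0,0,0,0,0],[-23.8,14.5,0,0,0,0,0],[-23.8,14.5,3,0,0,0,0],[-23.8,14.5,6,0,0,0,0]]}}

```text
clock: 0.98
ee_pos: [0.5299, 0.2407, 0.1678]
ee_rot: [[0.003, -1.0, 0.004], [-1.0, -0.003, 0.003], [-0.003, -0.004, -1.0]]
contact_force: [0.1, 0.2, -1.2]
gripper_width: 0.3
grip_force: 0.0
```

Emit:
{"api": "step_arm", "payload": {"moves": [[0,0,2,0,0,0,0],[0,0,4,0,0,0,0],[0,0,5.5,0,0,0,0],[0,0,5.5,0,0,0,0],[0,0,5.5,0,0,0,0]]}}

```text
clock: 1.4
ee_pos: [0.5296, 0.2376, 0.111]
ee_rot: [[0.0, -1.0, -0.001], [-1.0, -0.0, -0.001], [0.001, 0.001, -1.0]]
contact_force: [0.3, 0.4, 0.8]
gripper_width: 0.01
grip_force: 0.0
```

Run:
```python
from h import *
snap('wrist','w2.png'); print(robot.state()['ee_pos'],robot.state()['contact_force'])
for X in ([.522,.2668,.068],[.5187,.145,.065],[.466,.2685,.051]): print(proj('w2.png',X))
```

```text
[0.53030847 0.2380764  0.11205934] [-0.17160434 -0.51693514  0.12797735]
[[334.38702472 275.43798901]]
[[342.56413732  72.21408733]]
[[415.21375462 265.30056434]]
```

View pics/w2.png

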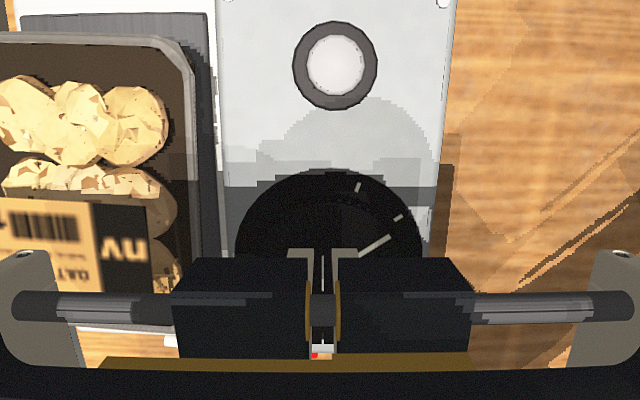

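The wrist view shows the button at (336,64), the shut fingertips at about (322,255) over the dial, and the line at about (375,245) pointing to the second mark. I'll descend slowly, watching force.

Emit:
{"api": "step_arm", "payload": {"moves": [[0,0,1.5,0,0,0,0],[0,0,3,0,0,0,0],[0,0,3.8,0,0,0,0],[0,0,4.1,0,0,0,0],[0,0,4.3,0,0,0,0],[0,0,4.4,0,0,0,0],[0,0,4.5,0,0,0,0],[0,0,4.5,0,0,0,0],[0,0,4.5,0,0,0,0]]}}

```text
clock: 2.2
ee_pos: [0.5304, 0.2382, 0.0673]
ee_rot: [[0.0, -1.0, 0.001], [-1.0, -0.0, 0.001], [-0.001, -0.001, -1.0]]
contact_force: [-0.3, -0.4, 2.6]
gripper_width: 0.003
grip_force: 1.4
```

Run:
```python
from h import *
print(onplane('w2.png',[(336,64),(336,64)],[.06,.065]))
c=np.array([.522,.2668]);p=np.array(robot.state()['ee_pos'])[:2]; r=p-c
print(robot.state()['ee_pos'],np.hypot(*r),np.degrees(np.arctan2(*r[::-1])))
for a in range(5,46,5):
    t=np.radians(-a); R=np.array([[np.cos(t),-np.sin(t)],[np.sin(t),np.cos(t)]]); d=R@r-r; print(a,(-d[1]*100).round(2),(-d[0]*100).round(2))
```

```text
[[0.52213547 0.14037109 0.06      ]
 [0.52232207 0.14076173 0.065     ]]
[0.53039416 0.23824164 0.0673067 ] 0.029766456574636252 -73.62035460301294
5 0.06 0.25
10 0.1 0.51
15 0.12 0.77
20 0.11 1.03
25 0.09 1.29
30 0.04 1.54
35 -0.04 1.79
40 -0.13 2.03
45 -0.24 2.27
```

Contact at 2.6 N. I'll press about 3 mm further.

Emit:
{"api": "step_arm", "payload": {"moves": [[0,0,0.1,0,0,0,0],[0,0,0.2,0,0,0,0],[0,0,0.3,0,0,0,0],[0,0,0.3,0,0,0,0],[0,0,0.3,0,0,0,0]]}}

```text
clock: 2.62
ee_pos: [0.5304, 0.2382, 0.0641]
ee_rot: [[0.0, -1.0, 0.001], [-1.0, -0.0, 0.0], [-0.0, -0.001, -1.0]]
contact_force: [-0.6, -1.3, 6.5]
gripper_width: 0.006
grip_force: 2.9
```

Emit:
{"api": "step_arm", "payload": {"moves": [[0.06,0.25,0,0,0,5,0],[0.1,0.51,0,0,0,10,0],[0.12,0.77,0,0,0,15,0],[0.11,1.03,0,0,0,20,0],[0.09,1.29,0,0,0,25,0],[0.04,1.54,0,0,0,30,0],[-0.04,1.79,0,0,0,35,0],[-0.06,1.87,0,0,0,37,0],[-0.06,1.87,0,0,0,37,0],[-0.06,1.87,0,0,0,37,0]]}}

```text
clock: 3.45
ee_pos: [0.5131, 0.2405, 0.0648]
ee_rot: [[-0.601, -0.799, 0.004], [-0.799, 0.601, 0.003], [-0.005, -0.001, -1.0]]
contact_force: [1.7, 3.0, 5.2]
gripper_width: 0.003
grip_force: 2.8
```

Run:
```python
from h import *
s=snap('side','s3.png')['image'][195:305,265:365,::-1]; w=snap('scene','sc3.png')['image'][195:285,240:340,::-1]
a=cv2.resize(s,(400,440),interpolation=3);b=cv2.resize(w,(400,360),interpolation=3)
cv2.imwrite('pics/c3.png',np.hstack([a,np.vstack([b,np.zeros((80,400,3),np.uint8)])]))
```

```text
(no output)
```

View pics/c3.png

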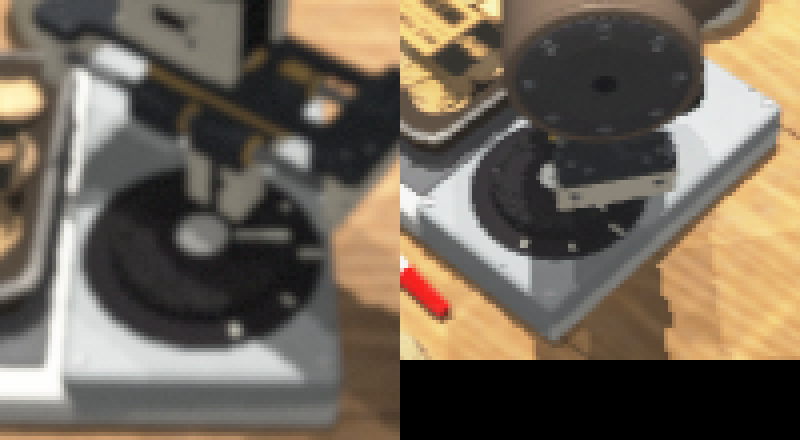

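The line (tip 337.5,253.5; cap 315.8,253.5) now points nearly at the long mark (342.5,258.5), well past half way. I'll lift and check.

Emit:
{"api": "step_arm", "payload": {"moves": [[0,0,-0.5,0,0,0,0],[0,0,-1,0,0,0,0],[0,0,-3,0,0,0,0],[0,0,-5,0,0,0,0],[0,0,-5,0,0,0,0]]}}

```text
clock: 3.97
ee_pos: [0.5125, 0.2393, 0.1171]
ee_rot: [[-0.601, -0.799, 0.003], [-0.799, 0.601, 0.002], [-0.004, -0.001, -1.0]]
contact_force: [0.8, 0.8, 0.5]
gripper_width: 0.006
grip_force: 0.0
```

Run:
```python
from h import *
s=snap('side','s4.png')['image'][195:305,265:365,::-1]
print(robot.state()['ee_pos'],proj('s4.png',[.478,.2681,.068]),proj('s4.png',[.4857,.242,.068]))
cv2.imwrite('pics/c4.png',cv2.resize(s,None,fx=5,fy=5,interpolation=3))
```

```text
[0.51184111 0.23902382 0.11549731] [[337.53313471 252.74198909]] [[333.22090198 243.58209504]]
```

View pics/c4.png

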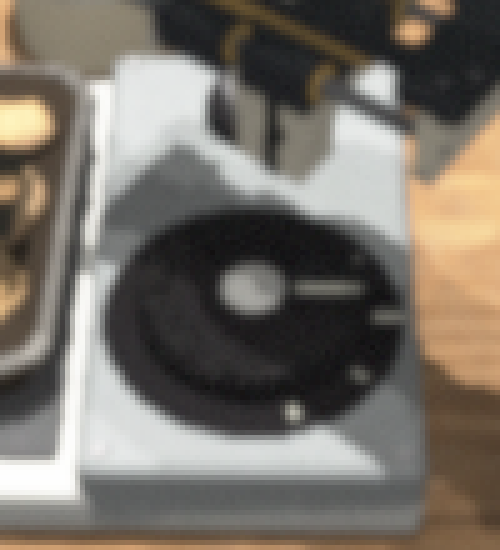

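The line tip is at (337.4,252.8), matching the prediction for the long mark's click (337.5,252.7). On to the button at about (0.520, 0.143).

Emit:
{"api": "step_arm", "payload": {"moves": [[1.8,-1.6,0,0,0,0,0],[3.6,-3.2,0,0,0,0,0],[5.4,-4.8,0,0,0,0,0],[7.2,-6.4,0,0,0,0,0],[7.2,-6.4,1.5,0,0,0,0],[7.2,-6.4,3,0,0,0,0],[7.2,-6.4,4,0,0,0,0],[7.2,-6.4,4,0,0,0,0]]}}

```text
clock: 4.68
ee_pos: [0.5175, 0.1414, 0.0712]
ee_rot: [[-0.602, -0.798, -0.004], [-0.798, 0.602, -0.002], [0.004, 0.002, -1.0]]
contact_force: [-0.8, -0.7, 1.6]
gripper_width: 0.002
grip_force: 1.0
```

Run:
```python
from h import *
s=snap('side','s5.png')['image'][185:285,265:365,::-1]
st=robot.state();print(st['ee_pos'],st['contact_force'])
cv2.imwrite('pics/c5.png',cv2.resize(s,None,fx=5,fy=5,interpolation=3))
```

```text
[0.51797496 0.14184384 0.07236402] [0.11661546 0.32753575 2.06386204]
```

View pics/c5.png

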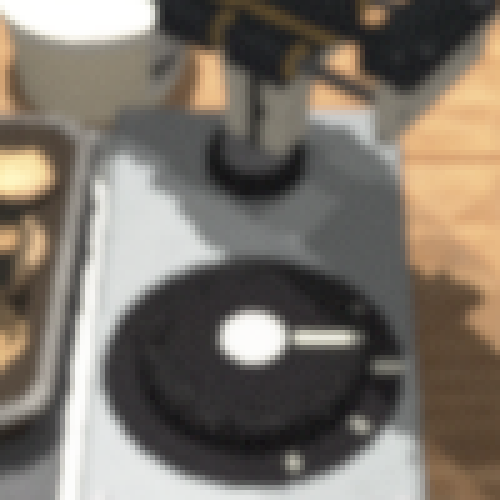

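The fingertip is on the button at crop (260,150) with about 2 N, and the dial line is still on the long mark. Now the push.

Emit:
{"api": "step_arm", "payload": {"moves": [[0,0,0.2,0,0,0,0],[0,0,0.4,0,0,0,0],[0,0,0.5,0,0,0,0],[0,0,0.6,0,0,0,0],[0,0,0.7,0,0,0,0],[0,0,0.7,0,0,0,0],[0,0,0.7,0,0,0,0]]}}

```text
clock: 5.32
ee_pos: [0.5192, 0.1428, 0.0668]
ee_rot: [[-0.602, -0.799, 0.0], [-0.799, 0.602, 0.0], [-0.0, -0.0, -1.0]]
contact_force: [-2.2, -0.5, 4.8]
gripper_width: 0.008
grip_force: 2.2
```

Emit:
{"api": "step_arm", "payload": {"moves": [[0,0,0.1,0,0,0,0],[0,0,0.2,0,0,0,0],[0,0,0.2,0,0,0,0],[0,0,0.2,0,0,0,0]]}}

```text
clock: 5.65
ee_pos: [0.5193, 0.1428, 0.0661]
ee_rot: [[-0.601, -0.799, 0.001], [-0.799, 0.601, 0.0], [-0.001, -0.001, -1.0]]
contact_force: [-7.1, 0.7, 18.0]
gripper_width: 0.008
grip_force: 9.1
```

Bottomed out: the force jumped to 18 N after about 6 mm of travel. I'll release and retreat.

Emit:
{"api": "step_arm", "payload": {"moves": [[0,0,-0.5,0,0,0,0],[0,0,-1,0,0,0,0],[0,0,-3,0,0,0,0],[0,0,-6,0,0,0,0],[0,0,-9,0,0,0,0],[0,0,-12,0,0,0,0],[0,0,-12,0,0,0,0],[0,0,-12,0,0,0,0]]}}

```text
clock: 6.32
ee_pos: [0.52, 0.1433, 0.1863]
ee_rot: [[-0.602, -0.799, 0.003], [-0.799, 0.602, 0.003], [-0.004, -0.001, -1.0]]
contact_force: [-0.9, 0.4, -0.5]
gripper_width: 0.008
grip_force: 0.0
```

Run:
```python
from h import *
s=snap('side','s6.png')['image'][185:325,205:365,::-1]
st=robot.state();print(st['ee_pos'],st['contact_force'])
cv2.imwrite('pics/c6.png',cv2.resize(s,None,fx=4,fy=4,interpolation=3))
```

```text
[0.51908417 0.14276764 0.18478064] [-0.42875647  0.46364246  0.48047902]
```

View pics/c6.png

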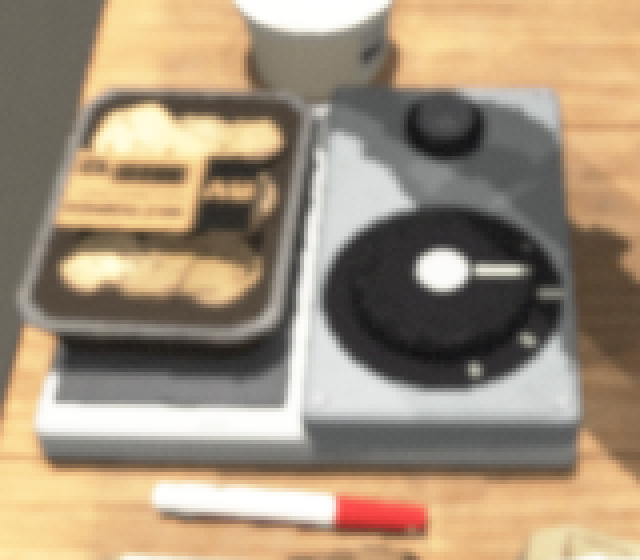

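The dial line (crop 525,270) still points at the long mark, the button at (445,125) is out, and the pack, tub and pen look undisturbed.

```bash
python3 -c "
from workcell import robot
print(robot.sign_off())"
```

```text
the job is handed in; nothing more can be done
None
```

I handed the job in: the dial rests in the long mark's click, the start button was pushed fully in and let go, and the pack, tub and marker pen look unmoved in the last picture; `sign_off` gave no verdict.

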